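# Shut the press's release valve in its covered valve box

### The arm

A 6-joint arm with a two-finger parallel gripper is mounted at the origin on the work surface. World frame = base frame: x ahead of the robot, y to its left, z up, the work surface at z = 0. Lengths are in mm, angles in rad, forces in N, time in s.
With the tool pointing down it reaches from about 425 to 950 mm from the base axis. Payload 3.5 kg.
Tool frame: the origin (TCP) lies at the very end of the fingers, on their centre line; the grasp point (between the pads) lies 19 mm behind it; z points along the fingers, y is the line along which they close (so a half turn about z gives the same grasp; the last joint's range is limited). The gripper opens to 85 mm and grips with 20 to 120 N. Pads are 22 mm wide; open, the fingers measure 114 mm over their backs; the gripper's body (76 mm by 85 mm) begins 54 mm behind the grasp point. The pads swing forward as they close: fully open they stand 13 mm farther back than shut.
Start: joints at [1.06, 0.286, 1.577, -0, 1.279, -0.15], TCP at [238.253, 631.539, 231.325] pointing down, gripper open.
Joint ranges: [-2.77, 2.77], [-0.9, 2.22], [0.21, 2.48], [-1.53, 4.67], [0.24, 2.81], [-2.84, 2.84]. Speed limits (rad/s): [2.79, 2.79, 3.14, 3.14, 3.14, 3.14].

### API

Orientations are given as [roll, pitch, yaw] about the fixed x, y, z axes, in that order (R = Rz(yaw) Ry(pitch) Rx(roll)).
In Python, from bench import arm gives the robot as it stands. The module is installed in compiled form; this text tells all that it offers.
- The arm moves only by the tool arm_command, never from a script. Its argument "deltas" is one flat list of numbers, 7 for each row, row after row: the shift along the tool's x, y, z in mm, then the turn, a rotation vector about the tool's x, y, z in degrees, then the gripper's target within -1 to 1 (fully open at 1, half-way at 0, shut at -1). In form: [dx, dy, dz, wx, wy, wz, grip, dx, dy, dz, wx, wy, wz, grip, ...]. A call has 1 to 12 rows; each row shifts and turns the commanded pose from where the row before left it, along the tool's axes as they then stand; what a row does not reach is not made up. A row lasts 1/10 s, in which the tool goes at most 50 mm and 8.59 degrees, less where a joint would pass 70% of its speed; a pose out of reach is approached as far as the arm can. A call with a gripper value outside its range is refused whole. The fingers move at their own pace and stop on an object; the grip force is fixed at half the most. Time passes only in rows, so rows that do not move let the fingers close. It gives the time, the measured TCP pose, the force, the opening and the grip force at its end, in the units of the state.
- arm.observe(): the state, without advancing time (a new reading comes with each control period).
- arm.grab_frame(name): name is "side" or "top"; returns (picture, depth): 480x640x3 uint8, blue, green, red; 480x640 float32, mm along the optical axis (not along the pixel's ray), 0 where there is no reading.
- arm.calibration(name): a dict with "fx", "fy", "cx", "cy" (pixels), "dist" ([k1, k2, p1, p2, k3] as OpenCV has them; the pictures are not rectified), "origin" and "attitude" of the camera in the world. Camera axes: x right, y down, z forward; pixel columns grow to the right and rows downward; lengths in mm; the calibration is good to about 2 mm. A picture is of the moment at which its call begins. calibration takes no time and is no camera call.
- arm.sign_off(): hands the job in; it is judged then, once.
The state is a dict: "t": time; "joint_pos": joint angles; "qvel": joint speeds; "joint_torque": joint torques, N m; "tcp_pos": TCP position; "ee_rot": TCP orientation; "ft_force": force on the tool from outside, world axes, zero at the start; "ft_torque": the same for the moment, N m; "grip_width": finger opening in mm; "finger_force": force on a finger pad.
Only numpy, scipy, OpenCV 4.12 (cv2) and the standard library are available. Lean on these libraries where they do the work, as an engineer would, in place of code of your own. Each camera call takes 0.05 s, during which the arm holds its last target. There are 200 camera calls.

### The job

Push the sliding steel cover of the valve box all the way aside to its stop, so that the two valve handles under it come to light, then push the handle that carries the upright round knob clockwise (seen from above) until it stops square across its pipe, so that this valve is shut. Use the fingers only to push: nothing is to be gripped or lifted. Leave the plain flat handle and everything else on the bench as it is.

Things in the scene. Friction and masses are not known exactly. Their poses are not given: they have to be found in the camera images.
- valve_box: Grey steel box fixed to the bench, 290 (x) by 320 (y) by 70 mm high; origin at the centre of its underside on the bench, z up. Its -y half is solid, flat on top. Its +y half is an open bay, 278 by 154 mm inside, 6 mm walls, floor 5 mm above the bench, with two valves on pipes along the box's y that leave through the +y wall and end within 40 mm of it, below 35 mm height.
- cover (a joint): How far the cover is pushed aside, m: 0 right over the bay, 0.15 at its stop over the solid half. It slides along the box's -y only (it cannot be lifted), starts 0 to 0.02, needs about 4 N, and stays where it is left.
- cover_edge (a point): Centre of the cover's outer end face, which looks along the box's +y: the face to push towards -y. The cover is a closed flat steel hood, 282 (x) by 158 (y) mm, lying on the box from 70 to 93 mm above the bench; this point is 82 mm up. With the cover at 0 the face lies 1 mm inside the box's end. At the stop the cover hides only the innermost 9 mm of the bay.
- knob_handle (a joint): Angle of the knobbed valve handle, rad: 0 open (lever along its pipe, pointing along the box's +y), growing clockwise seen from above to 1.571 shut (at its stop, lever across the pipe, pointing along the box's +x). Starts 0 to 0.25; about 3 to 4 N at the knob moves it; it stays where it is left.
- knob_handle_end (a point): Centre of the upright round knob (black, 22 mm diameter, 26 mm tall, from 40 to 66 mm above the bench) at the end of the knobbed handle, 60 mm from the pivot. The valve to be shut. It is in either of the two valve places. The lever is a dark steel strip 14 mm wide, its top 41 mm above the bench, running 6 mm past the knob's centre.
- knob_handle_pivot (a point): The knobbed handle's turning axis (vertical), 38 mm above the bench. It is at the box's y = +55 mm and x = -80 or +45 mm; the flat handle's is in the other place.
- flat_handle (a joint): Angle of the plain flat handle, same sense and range; starts 0 to 0.25. It is to be left as it is.
- flat_handle_end (a point): Point on the plain flat handle (a strip 14 mm wide, no knob, its top 41 mm above the bench), 60 mm from its pivot, 38 mm above the bench; the strip ends 6 mm beyond.
- union_nut_mid (a point): Centre of a loose brass nut, 32 mm across, 14 mm tall, on the floor of the bay near its +y wall (top 19 mm above the bench), between the valves. Leave it.
- steel_plug_mid (a point): Centre of a loose stepped steel plug, 44 mm diameter, 52 mm tall, standing about 130 mm out from the box's +y end. Leave it.
- salt_jar_mid (a point): Centre of a loose jar, 50 mm diameter, 65 mm tall, some 110 mm out from the box's +y end. Leave it.
- die_ring_mid (a point): Centre of a loose dark steel ring, 66 mm diameter, 25 mm tall, some 100 mm out from the box's +y end. Leave it.
- spanner_grip (a point): Handle of a loose spanner lying on the bench some 210 mm out from the box's +y end, its length roughly along the box's x. Leave it.
- driver_grip (a point): Handle of a loose screwdriver lying on the bench beside the box's -y end. Leave it.
- oil_can_mid (a point): Centre of a loose grey can, 60 mm diameter, 120 mm tall, about 140 mm out from the box's -y end. Leave it.

How it is judged (in metres and radians):
On the way, in this order (a step that is already met when the one before it is completed fails the run):
1. the cover is pushed aside to its stop (value of joint cover above 0.138 m), for 0.2 s.
2. the knobbed handle is pushed shut (value of joint knob_handle above 1.45 rad), for 0.2 s.
At the end, for the whole second after the job is handed in: The cover is at least 138 mm aside (stop at 150), the knobbed handle is at least 1.45 rad shut (stop at 1.571) and at rest, the end of the flat handle is within 8 mm and every loose thing within 25 mm of where it began (value of joint cover above 0.138 m and value of joint knob_handle between 1.45 and 1.65 rad and distance of flat_handle_end from where it was at the start of the episode below 0.008 m and velocity of joint knob_handle below 0.05 rad/s and distance of each of union_nut_mid, steel_plug_mid, salt_jar_mid, die_ring_mid, spanner_grip, driver_grip, oil_can_mid from where it was at the start of the episode below 0.025 m); the robot touches nothing.
It fails at once if the plain flat handle is moved (its end by more than 8 mm) (distance of flat_handle_end from where it was at the start of the episode above 0.008 m).
It fails at once if a loose thing is lifted, carried, knocked over or shifted by more than 25 mm (distance of any of union_nut_mid, steel_plug_mid, salt_jar_mid, die_ring_mid, spanner_grip, driver_grip, oil_can_mid from where it was at the start of the episode above 0.025 m).
It also fails if it takes over 48 s, if anything falls off the work surface, if the arm or the gripper's body presses on something with over 40 N, if the wrist force passes 120 N, or if a joint passes its speed limit or range.

## Working session

There is one attempt and no reset: what is moved stays moved. The work goes in short steps, Python scripts to look and compute and a tool call to move; the robot and the scene stay as the last step left them, time stands still between calls to the robot, and variables do not carry over. Pictures are saved under pics/ and viewed, at most 10 in all, crops included, and the job is handed in when it is done.

Besides the shell and the picture viewer there is one more tool, called after "Call:" by a JSON object that holds its "api" and its "payload". arm_command: Moves the arm, as the interface text tells. Its arguments: {"type":"object","properties":{"deltas":{"type":"array"}},"required":["deltas"]}

```bash
mkdir -p pics; cat > h.py <<'E'
import numpy as np, cv2
from bench import arm
from scipy.spatial.transform import Rotation as R
def cal(n):
    c=arm.calibration(n);K=np.array([[c['fx'],0,c['cx']],[0,c['fy'],c['cy']],[0,0,1.]])
    a=np.array(c['attitude']);Rm=a if a.shape==(3,3) else (R.from_euler('xyz',a).as_matrix() if a.size==3 else None)
    return K,np.array(c['dist'],float),np.array(c['origin'],float),Rm
def world(n,uv,d):
    K,D,o,Rm=cal(n);p=cv2.undistortPoints(np.array(uv,float).reshape(-1,1,2),K,D)[:,0]
    d=np.array(d,float).reshape(-1,1);return np.c_[p*d,d]@Rm.T+o
def onplane(n,uv,z):
    K,D,o,Rm=cal(n);p=cv2.undistortPoints(np.array(uv,float).reshape(-1,1,2),K,D)[:,0]
    r=np.c_[p,np.ones(len(p))]@Rm.T;return o+r*((z-o[2])/r[:,2])[:,None]
def cloud(n,dep):
    v,u=np.nonzero(dep>0);return world(n,np.c_[u,v],dep[v,u]),u,v
E
python3 - <<'E'
from h import *
for n in('top','side'):
    print(arm.calibration(n))
    p,d=arm.grab_frame(n);cv2.imwrite(f'pics/{n}0.png',p);np.save(f'{n}0.npy',d)
print(arm.observe())
E
```

```text
{'fx': 543.4758207708624, 'fy': 543.4758207708624, 'cx': 330.877278241706, 'cy': 232.24784316353572, 'dist': array([-0.14600494,  0.        ,  0.        ,  0.        ,  0.        ]), 'origin': array([ 404.15211908,   22.73176055, 1112.12129752]), 'attitude': array([-2.95958173,  0.02025045, -1.59402134])}
{'fx': 437.0162055238986, 'fy': 437.0162055238986, 'cx': 319.76253445508036, 'cy': 245.03066282232416, 'dist': array([-0.01101845,  0.        ,  0.        ,  0.        ,  0.        ]), 'origin': array([262.04670786, 512.12680674, 763.89472622]), 'attitude': array([-2.41960767,  0.01031092, -2.57739422])}
{'t': 0.1, 'joint_pos': array([ 1.06001782e+00,  2.87099443e-01,  1.57801748e+00,  2.23106995e-05,
        1.27859624e+00, -1.49974292e-01]), 'qvel': array([ 0.00015165, -0.00123298, -0.00312676, -0.00094896,  0.0002983 ,
        0.00018329]), 'joint_torque': array([ 1.90793900e-03, -4.07293046e+01, -2.93701011e+01, -6.89654166e-05,
        3.41591978e-03,  4.31671978e-06]), 'tcp_pos': array([237.95444407, 631.04048349, 230.07768745]), 'ee_rot': array([-3.13949914e+00, -3.37941798e-04,  2.78078164e+00]), 'ft_force': array([ 1.15923494,  0.91802888, -0.48546989]), 'ft_torque': array([-0.02562315,  0.01782589, -0.01420308]), 'finger_force': 0.0, 'grip_width': 85.47180931567205}
```

View pics/top0.png

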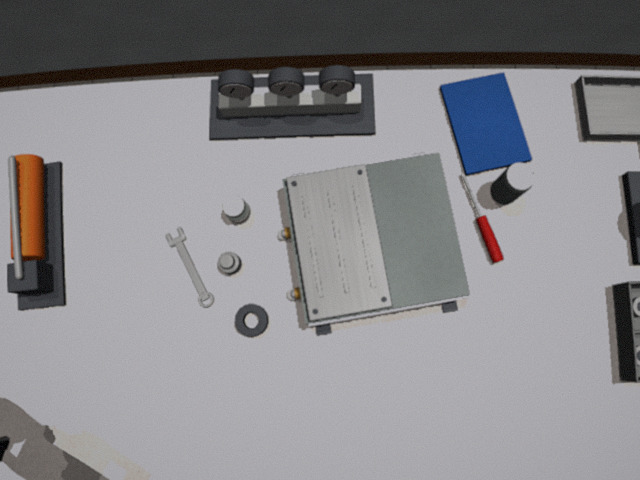

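View pics/side0.png

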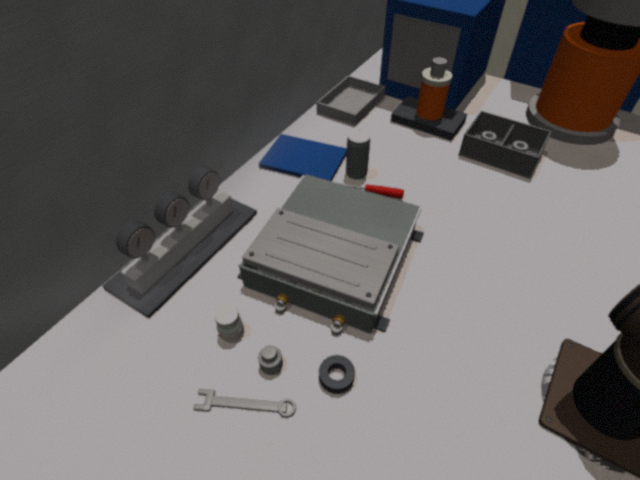

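Top view: the cover (corners about (287,178), (367,165), (390,306), (308,321)) lies over the left half of the box; box +y points to image left and box +x up. The loose jar (236,210), plug (229,263) and ring (251,320) stand left of the box, and the side view agrees. Next I measure them.

```bash
cat >> h.py <<'E'
def rect(n,dep,lo,hi,box):
    P,u,v=cloud(n,dep);m=(P[:,2]>lo)&(P[:,2]<hi)&(u>box[0])&(u<box[1])&(v>box[2])&(v<box[3])
    Q=P[m];r=cv2.minAreaRect(Q[:,:2].astype(np.float32));return r,np.median(Q[:,2]),m.sum()
E
python3 - <<'E'
from h import *
d=np.load('top0.npy')
print('cover z93 px',onplane('top',[(287,178),(367,165),(390,306),(308,321)],93).round(0))
print('box -y corners z70',onplane('top',[(440,153),(468,293)],70).round(0))
print(rect('top',d,84,102,(275,400,155,330)))
print(rect('top',d,62,102,(275,480,140,330)))
for n,b in dict(jar=(215,255,190,230),plug=(213,245,247,280),ring=(230,275,300,340),span=(160,215,225,310),can=(485,540,160,210)).items():
    r,z,k=rect('top',d,8,140,b);print(n,np.round(r[0]),np.round(r[1]),z,k)
E
```

```text
cover z93 px [[702. 122.  93.]
 [724. -35.  93.]
 [449. -68.  93.]
 [425.  85.  93.]]
box -y corners z70 [[ 753. -184.   70.]
 [ 471. -221.   70.]]
(((577.4520874023438, 27.03125), (281.51763916015625, 158.6088409423828), 8.476481437683105), np.float64(93.71219235243063), np.int64(11987))
(((587.8645629882812, -44.29168701171875), (301.01556396484375, 321.19921875), 8.510491371154785), np.float64(74.93306960904033), np.int64(24531))
jar [667. 231.] [49. 71.] 64.2352116393431 613
plug [547. 248.] [43. 43.] 38.31531005346153 414
ring [431. 204.] [64. 66.] 25.65375844036248 707
span [540. 335.] [179.  36.] 9.480618889031803 420
can [ 708. -344.] [ 99. 101.] 107.96160621644486 1480
```

```bash
cat >> h.py <<'E'
YAW=np.radians(8.48);EX=np.array([np.cos(YAW),np.sin(YAW),0]);EY=np.array([-np.sin(YAW),np.cos(YAW),0])
C=575.1*EX-130*EY   # box origin
def bw(x,y,z): return C+x*EX+y*EY+np.array([0,0,z])
def wb(p): p=np.array(p)-C;return np.array([p@EX,p@EY,p[2]])
def rel(target,box_yaw_x=None):
    s=arm.observe();T=R.from_euler('xyz',s['ee_rot'])
    print('t',s['t'],'box',wb(s['tcp_pos']).round(1),'F',s['ft_force'].round(1),'grip',s['grip_width'])
    print('tool delta',T.inv().apply(np.array(target)-s['tcp_pos']).round(1))
    a=np.degrees(YAW)+90
    G=R.from_matrix(np.c_[EY,EX,[0,0,-1]]);print('turn to x=+ey',np.degrees((T.inv()*G).as_rotvec()).round(1))
E
python3 -c "
from h import *
print(C);rel(bw(0,205,230))"
```

```text
[587.98300294 -43.77211735   0.        ]
t 0.1 box [-246.7  719.1  230.1] F [ 1.2  0.9 -0.5] grip 85.47180931567205
tool delta [-465.9 -328.8    0.6]
turn to x=+ey [-0.1  0.  60.8]
```

Call:
{"api": "arm_command", "payload": {"deltas": [-39,-27,0,0,0,0,-1,-39,-27,0,0,0,0,-1,-39,-27,0,0,0,0,-1,-39,-27,0,0,0,0,-1,-39,-27,0,0,0,0,-1,-39,-27,0,0,0,0,-1,-39,-27,0,0,0,0,-1,-39,-27,0,0,0,0,-1,-39,-27,0,0,0,0,-1,-39,-27,0,0,0,0,-1,-39,-27,0,0,0,0,-1,-37,-31,0,0,0,0,-1]}}

```text
t: 1.3
tcp_pos: [559.1, 158.4, 230.9]
ee_rot: [-3.142, -0.001, 2.781]
ft_force: [0.2, 0.9, -0.2]
grip_width: -0.1
finger_force: 0.0
```

Call:
{"api": "arm_command", "payload": {"deltas": [0,0,18,0,0,7.6,-1,0,0,18,0,0,7.6,-1,0,0,18,0,0,7.6,-1,0,0,18,0,0,7.6,-1,0,0,18,0,0,7.6,-1,0,0,18,0,0,7.6,-1,0,0,18,0,0,7.6,-1,0,0,10,0,0,7.6,-1,0,0,0,0,0,0,-1,0,0,0,0,0,0,-1]}}

```text
t: 2.3
tcp_pos: [558.3, 160.1, 95.1]
ee_rot: [-3.141, -0.0, 1.722]
ft_force: [-0.2, 0.2, 0.6]
grip_width: 0.2
finger_force: 0.0
```

```bash
python3 -c "
from h import *
rel(bw(0,190,79))"
```

```text
t 2.3 box [  0.7 206.1  95.1] F [-0.2  0.2  0.6] grip 0.23572481429266995
tool delta [-16.1  -0.7  16.1]
turn to x=+ey [-0.  -0.   0.2]
```

Call:
{"api": "arm_command", "payload": {"deltas": [0,0,8,0,0,0,-1,0,0,8,0,0,0,-1,-15,0,0,0,0,0,-1,-12,0,0,0,0,0,-1,-10,0,0,0,0,0,-1,-8,0,0,0,0,0,-1,-8,0,0,0,0,0,-1,-8,0,0,0,0,0,-1,-8,0,0,0,0,0,-1,-8,0,0,0,0,0,-1]}}

```text
t: 3.3
tcp_pos: [570.1, 83.8, 79.7]
ee_rot: [3.141, -0.0, 1.72]
ft_force: [-0.3, 4.7, 2.1]
grip_width: 0.0
finger_force: 2.1
```

```bash
python3 -c "
from h import *
rel(bw(0,30,79))"
```

```text
t 3.3 box [  1.1 128.8  79.7] F [-0.3  4.7  2.1] grip 0.031615130036569204
tool delta [-98.8  -1.2   0.7]
turn to x=+ey [ 0.  -0.   0.1]
```

Call:
{"api": "arm_command", "payload": {"deltas": [-10,0,0,0,0,0,-1,-10,0,0,0,0,0,-1,-10,0,0,0,0,0,-1,-10,0,0,0,0,0,-1,-10,0,0,0,0,0,-1,-10,0,0,0,0,0,-1,-10,0,0,0,0,0,-1,-10,0,0,0,0,0,-1,-10,0,0,0,0,0,-1,-8,0,0,0,0,0,-1]}}

```text
t: 4.3
tcp_pos: [584.5, -13.9, 79.3]
ee_rot: [-3.142, 0.0, 1.719]
ft_force: [0.2, 5.0, 3.2]
grip_width: 0.1
finger_force: 2.1
```

Call:
{"api": "arm_command", "payload": {"deltas": [-3,0,0,0,0,0,-1,-3,0,0,0,0,0,-1,-2,0,0,0,0,0,-1,0,0,0,0,0,0,-1]}}

```text
t: 4.7
tcp_pos: [585.5, -21.2, 79.1]
ee_rot: [-3.141, 0.001, 1.72]
ft_force: [-0.2, 1.2, 0.7]
grip_width: 0.0
finger_force: 0.7
```

Call:
{"api": "arm_command", "payload": {"deltas": [-2,0,0,0,0,0,-1,-1,0,0,0,0,0,-1,-1,0,0,0,0,0,-1]}}

```text
t: 5.0
tcp_pos: [586.0, -24.6, 79.1]
ee_rot: [-3.141, -0.0, 1.72]
ft_force: [-0.5, 3.5, 1.7]
grip_width: 0.2
finger_force: 1.8
```

Call:
{"api": "arm_command", "payload": {"deltas": [-1,0,0,0,0,0,-1,-1,0,0,0,0,0,-1]}}

```text
t: 5.2
tcp_pos: [586.0, -24.9, 79.1]
ee_rot: [-3.141, -0.004, 1.718]
ft_force: [-0.5, 11.0, 2.3]
grip_width: -0.1
finger_force: 5.4
```

Call:
{"api": "arm_command", "payload": {"deltas": [0,0,0,0,0,0,-1,10,0,-2,0,0,0,-1,20,0,-20,0,0,0,-1,40,0,-30,0,0,0,-1,40,0,-20,0,0,0,-1,40,0,0,0,0,0,-1,40,0,0,0,0,0,-1,40,0,0,0,0,0,-1,0,0,0,0,0,0,-1]}}

```text
t: 6.1
tcp_pos: [551.4, 203.9, 151.3]
ee_rot: [3.141, 0.001, 1.725]
ft_force: [0.7, -0.3, 1.1]
grip_width: 0.6
finger_force: 0.0
```

```bash
python3 - <<'E'
from h import *
p,d=arm.grab_frame('top');np.save('top1.npy',d);cv2.imwrite('pics/top1.png',cv2.resize(p[140:340,260:480],None,fx=3,fy=3,interpolation=cv2.INTER_CUBIC)[:600])
print(rect('top',d,84,102,(275,480,140,330)))
E
```

```text
(((598.3560791015625, -113.870361328125), (282.23663330078125, 160.16880798339844), 8.28824520111084), np.float64(93.76176002054575), np.int64(11882))
```

View pics/top1.png

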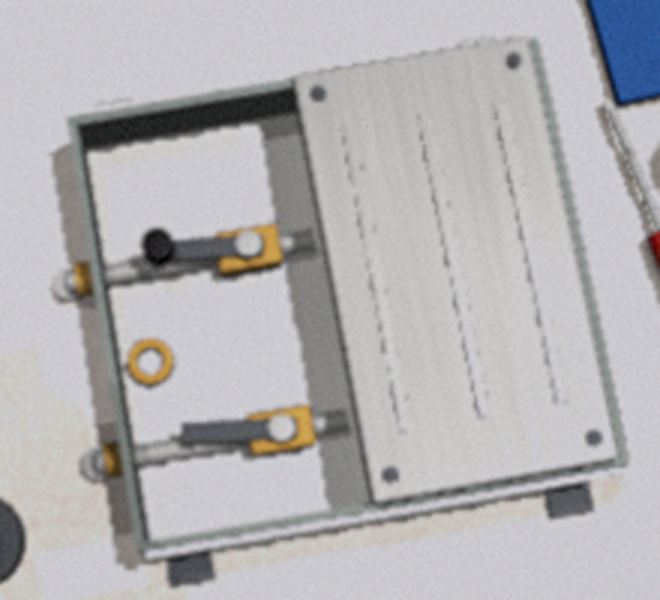

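The cover now lies over the solid half. The knob is at crop (158,246), pixel (312,222), with its pivot at crop (249,243), so it is in the +45 place. The flat handle is the lower one, and the nut is at crop (150,361).

```bash
python3 - <<'E'
from h import *
f=lambda x,y:((x+.5)/3-.5+260,(y+.5)/3-.5+140)
kn=wb(onplane('top',[f(158,246)],66)[0]);pv=wb(onplane('top',[f(249,243)],46)[0]);nut=wb(onplane('top',[f(150,361)],19)[0])
print('knob',kn,'pivot',pv,'nut',nut,'flat piv',wb(onplane('top',[f(283,428)],46)[0]),'walls',[wb(q) for q in onplane('top',[f(72,119),f(147,556)],70)])
d=kn-pv;print(np.hypot(d[0],d[1]),'theta',np.arctan2(d[0],d[1]))
d=np.load('top1.npy');r=rect('top',d,55,69,(306,320,215,229));print(r, wb([*r[0][0],60]))
rel(bw(0,200,150))
E
```

```text
knob [ 48.55210305 113.26121086  66.        ] pivot [44.1759151  53.45342223 46.        ] nut [-18.8897677  132.56572568  19.        ] flat piv [-81.35585814  53.04887481  46.        ] walls [array([142.7454528 , 155.45003683,  70.        ]), array([-148.66236596,  153.11648296,   70.        ])]
59.967679643467086 theta 0.07304070311714851
(((619.9743041992188, 76.64556884765625), (20.06964683532715, 20.720428466796875), 52.20741653442383), np.float64(66.15454572954604), np.int64(91)) [ 49.39884731 114.38363689  60.        ]
t 6.15 box [  0.5 248.5 151.2] F [-0.5 -0.2 -0.5] grip -0.11767139090643564
tool delta [-48.5  -0.8   1.3]
turn to x=+ey [0.  0.1 0.3]
```

Call:
{"api": "arm_command", "payload": {"deltas": [-45,4,0,0,0,0,-1,-45,4,0,0,0,0,-1,-45,4,0,0,0,0,-1,0,0,0,0,0,0,-1,0,0,30,0,0,0,-1,0,0,30,0,0,0,-1,0,0,25,0,0,0,-1,0,0,16,0,0,0,-1,0,0,0,0,0,0,-1]}}

```text
t: 7.05
tcp_pos: [582.1, 68.5, 47.5]
ee_rot: [-3.136, -0.001, 1.719]
ft_force: [0.3, -0.4, -0.0]
grip_width: 0.0
finger_force: 0.0
```

```bash
python3 - <<'E'
from h import *
rel(bw(12,113,50))
p,d=arm.grab_frame('side');cv2.imwrite('pics/side2.png',cv2.resize(p[150:350,220:450],None,fx=3,fy=3,interpolation=cv2.INTER_CUBIC))
E
```

```text
t 7.05 box [ 10.7 111.9  47.5] F [ 0.3 -0.4 -0. ] grip 0.0006279240202160186
tool delta [ 1.1  1.3 -2.5]
turn to x=+ey [-0.3 -0.   0. ]
```

View pics/side2.png

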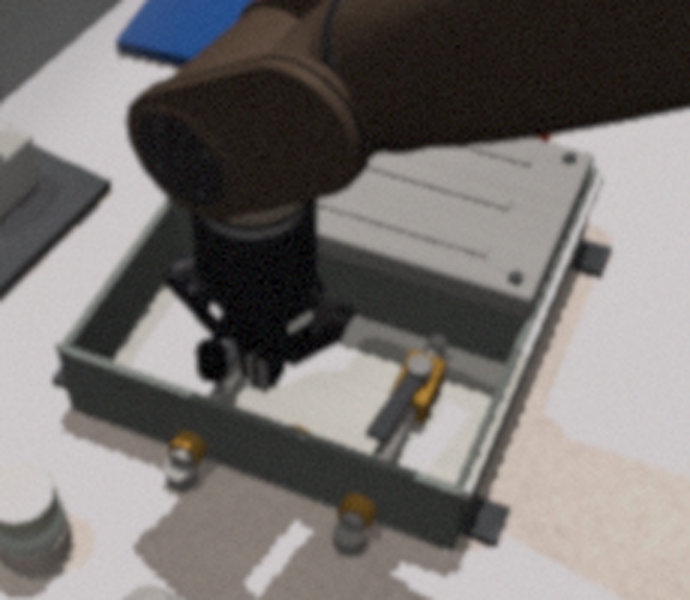

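The finger (crop (262,370)) stands just beside the knob (212,358) inside the bay, clear of the walls and of the flat handle. I'll close up to contact.

Call:
{"api": "arm_command", "payload": {"deltas": [1,6,-3,0,0,0,-1,0,3,0,0,0,0,-1,0,2,0,0,0,0,-1]}}

```text
t: 7.4
tcp_pos: [596.8, 71.7, 55.3]
ee_rot: [3.138, 0.001, 1.72]
ft_force: [-0.5, -0.5, 1.4]
grip_width: 0.3
finger_force: 0.4
```

Call:
{"api": "arm_command", "payload": {"deltas": [0,2,0,0,0,0,-1,0,2,0,0,0,0,-1]}}

```text
t: 7.6
tcp_pos: [599.2, 72.2, 54.4]
ee_rot: [-3.141, 0.0, 1.72]
ft_force: [-4.0, -0.9, 4.9]
grip_width: 0.5
finger_force: 2.3
```

Call:
{"api": "arm_command", "payload": {"deltas": [1.4,6.3,0,0,0,6,-1,1.4,6.3,0,0,0,6,-1,1.4,6.3,0,0,0,6,-1,1.4,6.3,0,0,0,6,-1,1.4,6.3,0,0,0,6,-1,1.4,6.3,0,0,0,6,-1]}}

```text
t: 8.2
tcp_pos: [635.9, 76.7, 52.7]
ee_rot: [-3.138, 0.001, 1.087]
ft_force: [-4.0, 0.9, 1.9]
grip_width: 0.3
finger_force: 1.7
```

```bash
cat >> h.py <<'E'
def lev():
    s=arm.observe();b=wb(s['tcp_pos']);T=R.from_euler('xyz',s['ee_rot']).as_matrix();r=np.array([44.5,54,b[2]])-b
    w=T.T@(r[0]*EX+r[1]*EY);th=np.arctan2(T[:,0]@EX,T[:,0]@EY)
    print('t',s['t'],'box',b.round(1),'tcp rel pivot in tool',-w.round(1),'tool turn',np.degrees(th).round(1),'F tool',(T.T@s['ft_force']).round(1),'q6',s['joint_pos'][5])
E
python3 -c "
from h import *
lev()"
```

```text
t 8.2 box [ 65.1 112.   52.7] tcp rel pivot in tool [ 59.  -17.6  -0. ] tool turn 36.2 F tool [-1.1 -4.  -1.9] q6 0.4449942819030577
```

Tracking well. I'll continue.

Call:
{"api": "arm_command", "payload": {"deltas": [1.4,6.3,0,0,0,6,-1,1.4,6.3,0,0,0,6,-1,1.4,6.3,0,0,0,6,-1,1.4,6.3,0,0,0,6,-1,1.4,6.3,0,0,0,6,-1,1.4,6.3,0,0,0,6,-1,1.4,6.3,0,0,0,6,-1]}}

```text
t: 8.9
tcp_pos: [673.1, 53.1, 52.6]
ee_rot: [-3.139, 0.002, 0.354]
ft_force: [-2.8, 3.0, 1.2]
grip_width: 0.2
finger_force: 1.6
```

```bash
python3 -c "
from h import *
lev()"
```

```text
t 8.9 box [98.4 83.3 52.6] tcp rel pivot in tool [ 58.8 -17.7  -0.1] tool turn 78.2 F tool [-1.6 -3.7 -1.1] q6 1.144108292317397
```

Call:
{"api": "arm_command", "payload": {"deltas": [1.2,5.2,0,0,0,5,-1,0.5,2,0,0,0,2,-1,0,1,0,0,0,1,-1]}}

```text
t: 9.2
tcp_pos: [677.0, 48.0, 52.7]
ee_rot: [-3.135, 0.002, 0.216]
ft_force: [-2.3, 10.0, 1.3]
grip_width: -0.2
finger_force: 4.8
```

Call:
{"api": "arm_command", "payload": {"deltas": [0,1,0,0,0,1,-1,0,1,0,0,0,1,-1]}}

```text
t: 9.4
tcp_pos: [677.4, 47.8, 52.7]
ee_rot: [-3.133, 0.001, 0.182]
ft_force: [-2.3, 13.2, 1.8]
grip_width: -0.1
finger_force: 6.8
```

Call:
{"api": "arm_command", "payload": {"deltas": [0,0,0,0,0,0,-1,0,0,0,0,0,0,-1,0,-6,0,0,0,0,-1,0,-12,0,0,0,0,-1,0,0,-25,0,0,0,-1,0,0,-40,0,0,0,-1,0,0,-40,0,0,0,-1,0,-40,-20,0,0,0,-1,0,-45,0,0,0,0,-1,0,-45,0,0,0,0,-1,0,-30,0,0,0,0,-1,0,0,0,0,0,0,-1]}}

```text
t: 10.6
tcp_pos: [644.8, 222.1, 178.2]
ee_rot: [-3.141, -0.0, 0.188]
ft_force: [0.7, -0.3, 0.8]
grip_width: 0.2
finger_force: 0.0
```

```bash
python3 - <<'E'
from h import *
p,d=arm.grab_frame('top');cv2.imwrite('pics/top3.png',cv2.resize(p[140:340,220:480],None,fx=3,fy=3,interpolation=cv2.INTER_CUBIC))
print(rect('top',d,84,102,(340,480,140,330)));lev()
E
```

```text
(((598.7385864257812, -113.49324035644531), (283.0136413574219, 160.28244018554688), 8.183745384216309), np.float64(93.76516932416314), np.int64(11893))
t 10.65 box [ 95.7 252.4 178.1] tcp rel pivot in tool [ 5.880e+01 -1.963e+02 -1.000e-01] tool turn 87.8 F tool [-0.2  1.2  0.6] q6 1.564154410729467
```

View pics/top3.png

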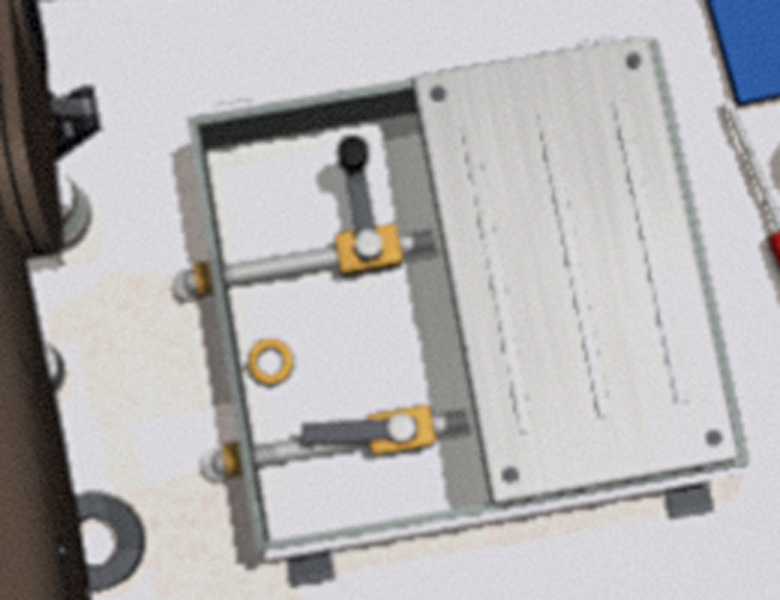

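The knobbed lever points from its pivot (368,243) to the knob at (352,153), square across its pipe. The cover is at its stop, and the flat handle end (303,432) and the nut (270,361) have not moved.

```bash
python3 -c "
from bench import arm
print(arm.sign_off())"
```

```text
the job is handed in; nothing more can be done
None
```

I pushed the cover to its stop and the knobbed valve shut to its stop; the flat handle and the nut look unmoved in the last picture, and the job is handed in (the sign-off returned no verdict).

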